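# Clamp the red thumb slug

## Robot

A 7-joint arm with a two-finger parallel gripper is mounted at the origin on a cart in front of the work surface, level with it; the furniture and walls round the work are solid. World frame = base frame: x ahead of the robot, y to its left, z up, the work surface at z = 0. Lengths are in m, angles in rad, forces in N, time in s.
With the tool pointing down it reaches from about 0.4 to 0.85 m from the base axis. Payload 10.4 kg.
Tool frame: the origin (TCP) lies at the very end of the fingers, on their centre line; the grasp point (between the pads) lies 19 mm behind it; z points along the fingers, y is the direction in which the jaws open and shut (so a half turn about z gives the same grasp; the last joint's range is limited). The gripper opens to 87 mm and grips with 3 to 60 N. Pads are 19 mm wide; open, the fingers measure 117 mm over their backs; the gripper's body (75 mm by 190 mm) begins 51 mm behind the grasp point.
Start: joints at [-1.285, 0.332, -0.065, 1.46, 0.022, 1.35, -0.088], TCP at [0.19, 0.595, 0.223] pointing down, gripper open.
Joint ranges: [-2.6, 2.6], [-0.5, 2.12], [-1.47, 1.34], [0.16, 2.42], [-1.27, 4.41], [0.06, 2.06], [-2.6, 2.6]. Speed limits (rad/s): [2.22, 2.22, 2.79, 2.79, 3.14, 3.14, 3.14].

## Interface

Orientations are given as a unit quaternion [x, y, z, w].
In Python, from bench import r, eyes, job gives the robot as it stands. The module is installed in compiled form; this text tells all that it offers.
- The arm moves only by the tool play_rows, never from a script. Its argument "motion" is a list of rows, each a list of 7 numbers: the shift along the tool's x, y, z as a fraction of full scale, then the turn, a rotation vector about the tool's x, y, z as a fraction of full scale, then the opening in per cent of the stroke, from 0 (shut) to 100 (fully open). A call has 1 to 5 rows; each row is the pose to reach, as a shift and turn from the pose commanded when the call began, along the tool's axes at that moment; what a row does not reach only later rows make up. Full scale, the value 1, is 0.2 m for a shift and 90 degrees for a turn. A row lasts 1/8 s, in which the tool goes at most 62.5 mm and 10.7 degrees, less where a joint would pass 70% of its speed; a pose out of reach is approached as far as the arm can. A call with a number of a shift or a turn outside -1 to 1 is refused whole. A call with a gripper value outside its range is refused whole. The fingers move at their own pace and stop on an object; "squeeze" is the grip in N (left out, the last holds). Time passes only in rows, so rows that repeat a pose let the fingers close. It gives the time, the measured TCP pose, the force and the opening at its end, in the units of the state.
- r.read_state(): the state, without advancing time (a new reading comes with each control period).
- eyes.camera(name): name is "side" or "top"; returns a dict with "image" (420x560x3 uint8, red, green, blue), "mtx" (3x3 intrinsics, pixels), "dist" ([k1, k2, p1, p2, k3] as OpenCV has them; the pictures are not rectified), "R" (3x3) and "t" (3): a world point X has camera coordinates R X + t. Camera axes: x right, y down, z forward; pixel columns grow to the right and rows downward; lengths in m; the calibration is good to about 2 mm. A picture is of the moment at which its call begins. There is no depth.
- job.close_job(): hands the job in, once; it reports no verdict.
Trained networks look in a picture, given as the dict that the camera call returned (one of the last four; its "shot" number tells which), for a name from the list of things; names that differ only in an ending like _2 or _b are one class to them, and where a whole thing is asked for, a point or a joint stands for the part that bears it (a point fixed in the world has none). Each returns a list of dicts, best first, with "p" (0 to 1); they miss things now and then, are a little off and sometimes report something else, mostly with a low value. They report only what shows in the picture. A call takes as long as a camera call.
- eyes.regions_of(picture, label): "region" (420x560 bool, what is visible of it) and "xy" ([column, row] in pixels, amid what is visible of it).
- eyes.landmark_of(picture, label): "xy" ([column, row] in pixels: a listed point, or the origin of a listed thing).
The state is a dict: "time": time; "joint_positions": joint angles; "joint_vel": joint speeds; "joint_torque": joint torques, N m; "ee_pos": TCP position; "eef_rot": TCP orientation; "ft_force": force on the tool from outside, world axes, zero at the start; "torque": the same for the moment, N m; "width": finger opening in m.
Only numpy, scipy, OpenCV 4.12 (cv2) and the standard library are available. Lean on these libraries where they do the work, as an engineer would, in place of code of your own. Each camera call takes 0.05 s, during which the arm holds its last target. There are 200 camera calls.

## Task

Two small tube clamps stand open on the worktop, one with a red slug in its saddle and one with a blue slug. Clamp the red slug: swing the hinged cap of its clamp fully down over it, then swing that clamp's bolt up into the slot of the closed cap until it stands fully upright. Keep the red slug where it lies in the saddle and leave the cap of the blue slug's clamp open.

Things in the scene. Friction and masses are not known exactly. Their poses are not given: they have to be found in the camera images.
- slug_red: Red tube, 51 mm long, 25 mm thick, loose in its clamp's saddle, axis level, 30 mm above the worktop. Origin: centre of its near end; its z axis runs along the tube away from the robot; the middle (25.5 mm along z) is the middle of the fixed clamp (64 mm along the tube, 104 mm across). Left and right in these notes: square to the tube, seen looking along z, distances from the tube axis.
- cap (a joint): Steel cap of the red slug's clamp, rad: 0 fully down (stop), 1.57 upright, starts leaning back left at 1.7 to 2.1. Hinge line along the tube, 28 mm left, 30 mm up. 28 mm wide, 74 mm long from the hinge: arch, then (42 mm on) a flat 7 mm fork, slot 12 mm. Closed: crown 49 mm above the worktop, fork top 37 mm, fork end 46 mm right. Stiff: stays where left, swings with 1 to 4 N on its back.
- bolt (a joint): Swing bolt of the red slug's clamp, rad: 0 upright in the closed cap's slot (stop), positive leaning right, starts at 0.7 to 0.95. Pivot along the tube, 36 mm right, 16 mm above the worktop. 8 mm bolt reaching 70 mm from the pivot; round brass nut, 18 mm thick, 25 to 58 mm from the pivot. Stays where left; 1 to 4 N on the nut from the right swings it up; pushed on its end it jams.
- spare_cap (a joint): Cap of the other, identical clamp, which holds a blue tube 70 mm long and stands at least 0.25 m to one side; same angle meaning (rad, 0 closed, starts open at 1.7 to 2.1). Leave it open.

How it is judged:
By the outcome, as a careful person would: the job done as asked, in the order asked, and still so for the second after the job is handed in, with the robot touching nothing.
It also fails if it takes over 37 s, if anything falls off the work surface, if the arm or the gripper's body presses on something with over 40 N, if the wrist force passes 120 N, or if a joint passes its speed limit or range.

## Working session

There is one attempt and no reset: what is moved stays moved. The work goes in short steps, Python scripts to look and compute and a tool call to move; the robot and the scene stay as the last step left them, time stands still between calls to the robot, and variables do not carry over. Pictures are saved under pics/ and viewed, about 8 in all and at most 12, crops included, and the job is handed in when it is done.

Besides the shell and the picture viewer there is one more tool, called after "Request:" as name(argument=value, ...) on one line, values as JSON. play_rows: Moves the arm, as the interface text tells. Shift numbers are shares of 0.2 m and turn numbers shares of 90 degrees, none past 1 either way. Its arguments: {"type":"object","properties":{"motion":{"type":"array","items":{"type":"array","items":{"type":"number"}}},"squeeze":{"type":"number"}},"required":["motion"]}

```bash
mkdir -p pics; cat > h.py <<'E'
from bench import r, eyes, job
import numpy as np, cv2
from scipy.spatial.transform import Rotation as Ro
def snap(n,f=None):
    p=eyes.camera(n)
    if f: cv2.imwrite('pics/'+f,p['image'][:,:,::-1])
    return p
def plane(p,xy,z):
    u=cv2.undistortPoints(np.array([[xy]],float),p['mtx'],np.array(p['dist']))[0,0]
    R=np.array(p['R']);t=np.array(p['t']);c=-R.T@t;d=R.T@np.array([u[0],u[1],1])
    return c+d*(z-c[2])/d[2]
def proj(p,X):
    return cv2.projectPoints(np.array(X,float).reshape(-1,3),cv2.Rodrigues(np.array(p['R']))[0],np.array(p['t']),p['mtx'],np.array(p['dist']))[0][:,0]
E
python3 - <<'E'
from h import *
s=r.read_state();print(s)
for n in('side','top'):
    p=snap(n,n+'0.png');print(n,'cam',-np.array(p['R']).T@p['t'],'fwd',np.array(p['R'])[2])
    for l in('slug_red','cap','bolt','spare_cap'):
        for d in eyes.regions_of(p,l)[:2]:print(l,'reg',d['p'],d['xy'],d['region'].sum(),plane(p,d['xy'],.03))
        for d in eyes.landmark_of(p,l)[:2]:print(l,'lm',d['p'],d['xy'],plane(p,d['xy'],.03))
E
```

```text
{'time': 0.0, 'joint_positions': array([-1.28459647,  0.3328928 , -0.06467677,  1.46095665,  0.02159826,
        1.34989715, -0.08849865]), 'joint_vel': array([ 7.50314097e-05, -5.88233484e-04, -1.06282254e-03,  6.98289727e-04,
       -1.77796898e-03,  1.65895853e-04,  1.33135356e-03]), 'joint_torque': array([ 1.50756728e-04, -6.23243666e+01,  2.48160877e-02, -3.89912724e+01,
       -6.13201456e-02,  3.95428156e-02,  1.40492457e-04]), 'ee_pos': array([0.18984606, 0.5950547 , 0.22173349]), 'eef_rot': array([ 1.53786994e-01,  9.88103754e-01, -7.25412902e-04, -7.56199933e-05]), 'ft_force': array([ 0.57748008, -0.00959632,  0.06091127]), 'torque': array([-0.02876521, -0.00706187, -0.0145249 ]), 'width': 0.08691974713798305}
side cam [ 0.15716818 -0.94411362  0.53936305] fwd [ 0.26324193  0.86058908 -0.43599325]
slug_red reg 0.43 [246.3, 194.0] 110 [0.41306442 0.20288655 0.03      ]
slug_red lm 0.61 [236.6, 194.4] [0.38762509 0.20818913 0.03      ]
cap reg 0.53 [247.1, 175.4] 231 [0.44732066 0.33604358 0.03      ]Traceback (most recent call last):
  File "<stdin>", line 7, in <module>
ValueError: it knows: slug_red
```

```bash
python3 - <<'E'
from h import *
ims=[]
for n in('side','top'):
    p=snap(n);print(n,'cam',-np.array(p['R']).T@p['t'],'fwd',np.array(p['R'])[2]);ims.append(p['image'][:,:,::-1])
    cv2.imwrite('pics/'+n+'0.png',ims[-1])
    for l in('slug_red','cap','bolt','spare_cap'):
        try:
            for d in eyes.regions_of(p,l)[:3]:
                print(l,'reg',d['p'],d['xy'],d['region'].sum(),plane(p,d['xy'],.03))
                print('   ',cv2.minAreaRect(np.argwhere(d['region'])[:,::-1].astype(np.float32)))
        except ValueError as e: print(l,e)
    for d in eyes.landmark_of(p,'slug_red')[:2]:print('lm',d['p'],d['xy'],plane(p,d['xy'],.03))
E
```

```text
side cam [ 0.15716818 -0.94411362  0.53936305] fwd [ 0.26324193  0.86058908 -0.43599325]
slug_red reg 0.66 [248.5, 190.6] 140 [0.42421416 0.22372993 0.03      ]
    ((250.39346313476562, 194.827880859375), (9.32518196105957, 19.646255493164062), 84.80557250976562)
cap reg 0.69 [245.6, 172.8] 214 [0.44805539 0.35822005 0.03      ]
    ((247.0, 177.0), (26.0, 10.0), 90.0)
bolt reg 0.73 [306.8, 239.3] 367 [ 0.48203114 -0.08204047  0.03      ]
    ((305.0, 239.0), (34.0, 14.0), 90.0)
bolt reg 0.63 [254.5, 197.6] 92 [0.42816217 0.17307964 0.03      ]
    ((253.5, 200.0), (14.0, 7.0), 90.0)
spare_cap reg 0.76 [306.3, 237.2] 443 [ 0.48427109 -0.0726372   0.03      ]
    ((304.627685546875, 238.2984619140625), (36.16645431518555, 15.864425659179688), 86.8201675415039)
lm 0.59 [239.0, 192.7] [0.39629342 0.21748099 0.03      ]
top cam [0.32733094 0.00855904 0.94901041] fwd [ 0.14342049 -0.01103348 -0.98960034]
cap reg 0.6 [147.8, 225.8] 367 [0.43206212 0.24794466 0.03      ]
    ((148.59434509277344, 228.66981506347656), (32.005008697509766, 15.796462059020996), 15.945395469665527)
bolt reg 0.62 [204.8, 234.5] 218 [0.41605445 0.13937261 0.03      ]
    ((205.5, 235.0), (10.0, 25.0), 90.0)
spare_cap reg 0.64 [351.9, 211.1] 213 [ 0.46217874 -0.14013486  0.03      ]
    ((349.0000305175781, 210.50003051757812), (17.677669525146484, 14.849241256713867), 45.0)
lm 0.88 [171.3, 249.9] [0.38662892 0.20175449 0.03      ]
```

View pics/side0.png

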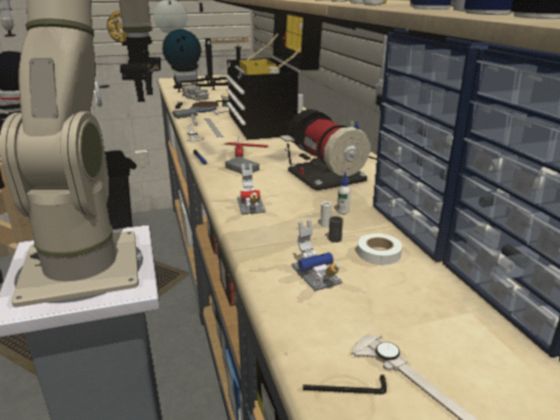

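View pics/top0.png

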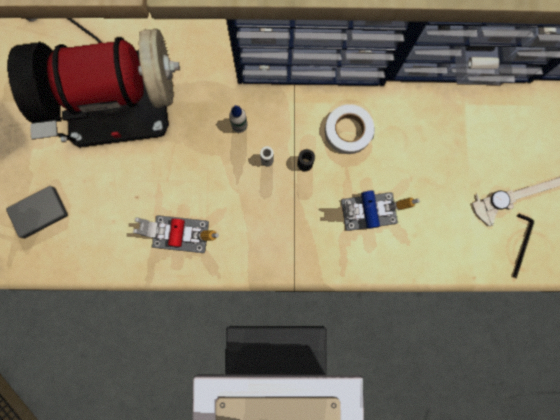

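```bash
cat >> h.py <<'E'
def model(o,yaw,cap=None,bolt=None):
    """o=tube middle on worktop(x,y); tube dir = (cos,sin)yaw; right = (sin,-cos)"""
    a=np.array([np.cos(yaw),np.sin(yaw),0]);b=np.array([np.sin(yaw),-np.cos(yaw),0]);u=np.array([0,0,1.])
    O=np.array([o[0],o[1],0])
    return lambda al,rt,up:O+al*a+rt*b+up*u
E
python3 - <<'E'
from h import *
p=snap('top');q=snap('side')
im=p['image'];c=im[195:275,110:240,::-1];cv2.imwrite('pics/c1.png',cv2.resize(c,None,fx=6,fy=6,interpolation=cv2.INTER_CUBIC))
hsv=cv2.cvtColor(im,cv2.COLOR_RGB2HSV)
m=((hsv[...,0]<6)|(hsv[...,0]>174))&(hsv[...,1]>150)&(hsv[...,2]>80)
m[:195]=0;m[275:]=0;m[:,:110]=0;m[:,240:]=0
pts=np.argwhere(m)[:,::-1].astype(np.float32)
w=np.array([plane(p,x,.036)[:2] for x in pts]);print(len(w),w.mean(0))
print(cv2.minAreaRect(w.astype(np.float32)*1000))
for xy in [(154,214),(210,218),(206,253),(150,247)]:print(plane(p,xy,.0))
for d in eyes.regions_of(p,'bolt')[:1]+eyes.regions_of(p,'cap')[:1]:print(d['p'],d['xy'],d['region'].sum())
q2=q['image'][150:220,220:290,::-1];cv2.imwrite('pics/c2.png',cv2.resize(q2,None,fx=8,fy=8,interpolation=cv2.INTER_CUBIC))
E
```

```text
337 [0.41928708 0.192889  ]
((419.4213562011719, 193.0267791748047), (24.239206314086914, 51.559722900390625), 83.87849426269531)
[0.45887387 0.24452684 0.        ]
[0.45149873 0.13425066 0.        ]
[0.38288721 0.14042529 0.        ]
[0.39398301 0.24976227 0.        ]
0.75 [203.3, 233.3] 214
0.56 [149.3, 227.3] 354
```

View pics/c1.png

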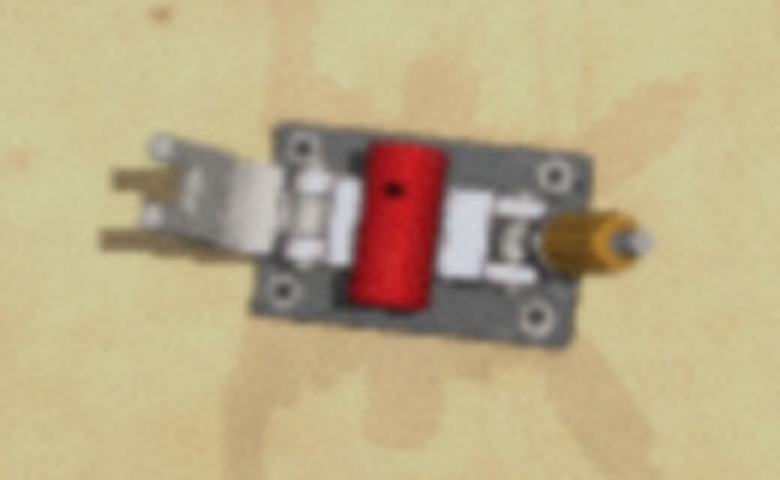

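View pics/c2.png

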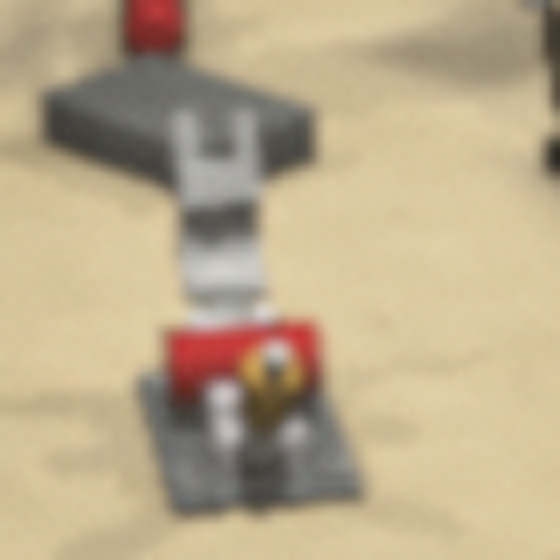

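The red clamp is at about (0.42, 0.19) and the tube is yawed about -5.5°. In the top picture its cap leans left at about (149,227) px and the bolt leans right at about (204,234) px. The blue clamp is to the right, at about (370,210). My plan is to close the cap by pushing with shut fingers, jaws along the tube, then grip the nut and carry it upright.

```bash
cat >> h.py <<'E'
YAW=-.096; W=model((.4205,.1925),YAW)
def rows(wps,yaw=YAW,tilt=0.,base=None):
    """wps (al,rt,up) mm; prints rows from measured pose; tool y along tube, x toward ... """
    s=r.read_state();R0=Ro.from_quat(s['eef_rot']);p0=s['ee_pos']
    y=np.array([np.cos(yaw),np.sin(yaw),0]);z=np.array([0,0,-1.])
    Rt=Ro.from_matrix(np.c_[np.cross(y,z),y,z])
    rv=(R0.inv()*Rt).as_rotvec()/(np.pi/2)
    for w in wps:
        t=W(*np.array(w)/1000.);print(w,'->',np.round(t,4),np.round(np.r_[R0.inv().apply(t-p0)/.2,rv],3).tolist())
E
python3 - <<'E'
from h import *
rows([(0,-110,200),(0,-105,85)])
p=snap('top')
for th in(1.7,1.8,1.9,2.,2.1):
    c,s=np.cos(th),np.sin(th);print(th,proj(p,W(0,-.028+.074*c,.03+.074*s)).round(1))
for be in(.7,.8,.95):
    print(be,proj(p,W(0,.036+.07*np.sin(be),.016+.07*np.cos(be))).round(1))
print(proj(p,[W(a,b,.0) for a in(-.032,.032) for b in(-.052,.052)]).round(0).tolist())
E
```

```text
(0, -110, 200) -> [0.431 0.302 0.2  ] [-1.594, -1.031, 0.113, -0.0, -0.0, 0.865]
(0, -105, 85) -> [0.4306 0.297  0.085 ] [-1.6, -1.056, 0.688, -0.0, -0.0, 0.865]
1.7 [[147.2 225.6]]
1.8 [[143.3 225.2]]
1.9 [[139.6 225. ]]
2.0 [[136.2 224.8]]
2.1 [[133.  224.6]]
0.7 [[216.9 234.3]]
0.8 [[220.  234.8]]
0.95 [[224.2 235.6]]
[[151.0, 247.0], [204.0, 253.0], [156.0, 215.0], [208.0, 220.0]]
```

Request:
play_rows(motion=[[-0.2, -0.13, 0.0, 0, 0, 0.11, 0], [-0.4, -0.26, 0.0, 0, 0, 0.22, 0], [-0.6, -0.39, 0, 0, 0, 0.33, 0], [-0.8, -0.52, 0, 0, 0, 0.44, 0], [-0.8, -0.52, 0, 0, 0, 0.44, 0]])

```text
time: 1.68
ee_pos: [0.314, 0.4448, 0.2231]
eef_rot: [0.483, 0.876, 0.0, 0.001]
ft_force: [-0.6, 0.4, -0.3]
width: 0.0449
```

```bash
python3 - <<'E'
from h import *
rows([(0,-110,200),(0,-105,85)])
E
```

```text
(0, -110, 200) -> [0.431 0.302 0.2  ] [-0.916, 0.114, 0.116, 0.001, 0.0, 0.419]
(0, -105, 85) -> [0.4306 0.297  0.085 ] [-0.935, 0.098, 0.691, 0.001, 0.0, 0.419]
```

Request:
play_rows(motion=[[-0.23, 0.03, 0.03, 0, 0, 0.11, 0], [-0.46, 0.06, 0.06, 0, 0, 0.22, 0], [-0.7, 0.1, 0.1, 0, 0, 0.33, 0], [-0.916, 0.114, 0.116, 0, 0, 0.42, 0], [-0.935, 0.1, 0.4, 0, 0, 0.42, 0]])

```text
time: 2.3
ee_pos: [0.4328, 0.3008, 0.1453]
eef_rot: [0.74, 0.673, 0.004, 0.0]
ft_force: [-0.3, 0.7, -0.6]
width: 0.0012
```

```bash
python3 - <<'E'
from h import *
rows([(0,-100,85),(0,-75,87),(0,-60,90),(0,-41,92),(0,-22,90),(0,-5,83)])
E
```

```text
(0, -100, 85) -> [0.4301 0.292  0.085 ] [-0.047, -0.011, 0.301, 0.004, -0.004, 0.001]
(0, -75, 87) -> [0.4277 0.2672 0.087 ] [-0.172, -0.011, 0.291, 0.004, -0.004, 0.001]
(0, -60, 90) -> [0.4263 0.2522 0.09  ] [-0.246, -0.011, 0.275, 0.004, -0.004, 0.001]
(0, -41, 92) -> [0.4244 0.2333 0.092 ] [-0.341, -0.012, 0.265, 0.004, -0.004, 0.001]
(0, -22, 90) -> [0.4226 0.2144 0.09  ] [-0.436, -0.012, 0.274, 0.004, -0.004, 0.001]
(0, -5, 83) -> [0.421  0.1975 0.083 ] [-0.522, -0.012, 0.309, 0.004, -0.004, 0.001]
```

Request:
play_rows(motion=[[-0.03, -0.011, 0.301, 0, 0, 0, 0], [-0.1, -0.011, 0.301, 0, 0, 0, 0], [-0.172, -0.011, 0.291, 0, 0, 0, 0], [-0.246, -0.011, 0.275, 0, 0, 0, 0], [-0.3, -0.011, 0.27, 0, 0, 0, 0]])

```text
time: 2.92
ee_pos: [0.4223, 0.2416, 0.0908]
eef_rot: [0.738, 0.675, 0.002, -0.0]
ft_force: [0.2, 2.4, 1.2]
width: 0.0007
```

```bash
python3 - <<'E'
from h import *
p=snap('top');q=snap('side')
A=cv2.resize(p['image'][195:275,110:240],None,fx=5,fy=5,interpolation=2);B=cv2.resize(q['image'][140:220,210:300],(450,400),interpolation=2)
cv2.imwrite('pics/d1.png',cv2.resize(np.hstack([A,B])[:,:,::-1],(800,290)))
rows([(0,-41,92),(0,-22,90),(0,-5,83),(0,10,71),(0,22,56),(0,26,38),(0,26,34)])
E
```

```text
(0, -41, 92) -> [0.4244 0.2333 0.092 ] [-0.035, 0.016, -0.011, 0.001, -0.001, 0.004]
(0, -22, 90) -> [0.4226 0.2144 0.09  ] [-0.13, 0.016, -0.001, 0.001, -0.001, 0.004]
(0, -5, 83) -> [0.421  0.1975 0.083 ] [-0.215, 0.015, 0.033, 0.001, -0.001, 0.004]
(0, 10, 71) -> [0.4195 0.1825 0.071 ] [-0.29, 0.015, 0.093, 0.001, -0.001, 0.004]
(0, 22, 56) -> [0.4184 0.1706 0.056 ] [-0.351, 0.014, 0.168, 0.001, -0.001, 0.004]
(0, 26, 38) -> [0.418  0.1666 0.038 ] [-0.371, 0.014, 0.258, 0.001, -0.001, 0.004]
(0, 26, 34) -> [0.418  0.1666 0.034 ] [-0.371, 0.014, 0.278, 0.001, -0.001, 0.004]
```

View pics/d1.png

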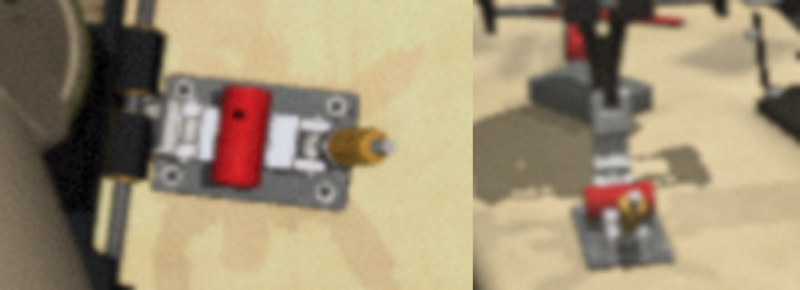

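Contact is good: the cap has moved towards upright against the fingers, with about 2 N on the wrist. I'll keep following the arc.

Request:
play_rows(motion=[[-0.05, 0.014, -0.01, 0, 0, 0, 0], [-0.13, 0.015, -0.001, 0, 0, 0, 0], [-0.215, 0.015, 0.033, 0, 0, 0, 0], [-0.29, 0.015, 0.093, 0, 0, 0, 0], [-0.35, 0.014, 0.168, 0, 0, 0, 0]])

```text
time: 3.65
ee_pos: [0.4176, 0.1704, 0.0539]
eef_rot: [0.738, 0.675, 0.0, 0.0]
ft_force: [0.7, -0.1, 0.4]
width: 0.0007
```

```bash
python3 - <<'E'
from h import *
rows([(0,24,50),(0,26,38),(0,26,33)])
E
```

```text
(0, 24, 50) -> [0.4182 0.1686 0.05  ] [-0.009, 0.004, 0.02, 0.0, -0.0, 0.004]
(0, 26, 38) -> [0.418  0.1666 0.038 ] [-0.019, 0.004, 0.08, 0.0, -0.0, 0.004]
(0, 26, 33) -> [0.418  0.1666 0.033 ] [-0.019, 0.004, 0.105, 0.0, -0.0, 0.004]
```

Request:
play_rows(motion=[[-0.01, 0.004, 0.03, 0, 0, 0, 0], [-0.018, 0.004, 0.06, 0, 0, 0, 0], [-0.018, 0.004, 0.075, 0, 0, 0, 0], [-0.018, 0.004, 0.085, 0, 0, 0, 0], [-0.018, 0.004, 0.085, 0, 0, 0, 0]])

```text
time: 4.28
ee_pos: [0.4182, 0.1674, 0.0385]
eef_rot: [0.738, 0.675, -0.001, 0.0]
ft_force: [-5.8, -8.2, 15.7]
width: 0.0006
```

```bash
python3 - <<'E'
from h import *
p=snap('top');q=snap('side')
A=cv2.resize(p['image'][195:275,110:240],None,fx=5,fy=5,interpolation=2);B=cv2.resize(q['image'][140:220,210:300],(450,400),interpolation=2)
cv2.imwrite('pics/d2.png',cv2.resize(np.hstack([A,B])[:,:,::-1],(800,290)))
E
```

```text
(no output)
```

View pics/d2.png

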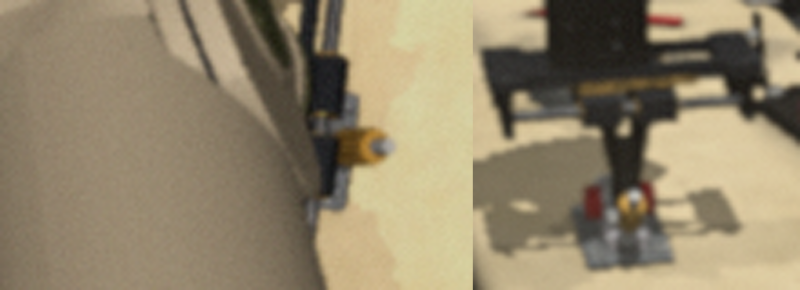

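Request:
play_rows(motion=[[0, 0, -0.1, 0, 0, 0, 0], [0, 0, -0.4, 0, 0, 0, 0], [0, 0, -0.7, 0, 0, 0, 40], [0.3, 0, -0.7, 0, 0, 0, 60], [0.6, 0, -0.7, 0, 0, 0, 60]])

```text
time: 5.0
ee_pos: [0.4295, 0.2901, 0.1796]
eef_rot: [0.738, 0.675, 0.002, -0.0]
ft_force: [-0.4, -0.5, -0.0]
width: 0.0225
```

```bash
python3 - <<'E'
from h import *
p=snap('top');q=snap('side')
A=cv2.resize(p['image'][195:275,110:240],None,fx=5,fy=5,interpolation=2);B=cv2.resize(q['image'][140:220,210:300],(450,400),interpolation=2)
cv2.imwrite('pics/d3.png',cv2.resize(np.hstack([A,B])[:,:,::-1],(800,290)))
print(proj(p,[W(0,.036+d*np.sin(b),.016+d*np.cos(b)) for b in(.65,.75,.85,.95) for d in (.058,.07)]).round(1).tolist())
rows([(0,65,120)])
E
```

```text
[[212.0, 234.1], [215.3, 234.0], [214.6, 234.6], [218.5, 234.6], [217.1, 235.0], [221.5, 235.1], [219.3, 235.4], [224.2, 235.6]]
(0, 65, 120) -> [0.4143 0.1278 0.12  ] [-0.838, 0.002, 0.287, -0.0, -0.001, 0.01]
```

View pics/d3.png

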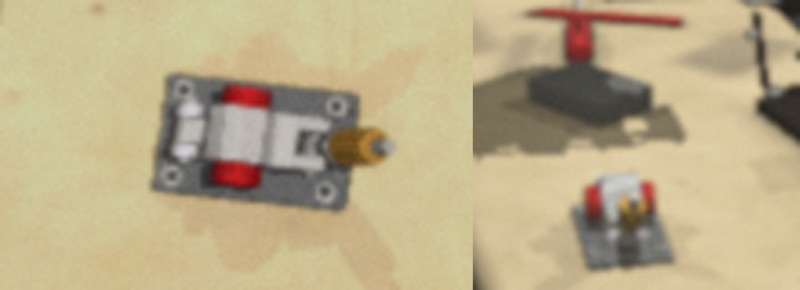

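Request:
play_rows(motion=[[-0.28, 0, 0, 0, 0, 0.01, 60], [-0.56, 0, 0.0, 0, 0, 0.01, 60], [-0.844, 0, 0.1, 0, 0, 0.01, 60], [-0.844, 0, 0.3, 0, 0, 0.01, 60], [-0.844, 0, 0.3, 0, 0, 0.01, 60]])

```text
time: 5.72
ee_pos: [0.4124, 0.1188, 0.1164]
eef_rot: [0.743, 0.669, -0.002, -0.001]
ft_force: [0.2, -0.2, 0.8]
width: 0.0522
```

```bash
python3 - <<'E'
from h import *
rows([(-1,67,38)])
p=snap('top');q=snap('side')
for x in(p,q):
    for d in eyes.regions_of(x,'bolt')[:2]:print(d['p'],d['xy'],d['region'].sum())
A=cv2.resize(p['image'][195:275,150:280],None,fx=5,fy=5,interpolation=2);B=cv2.resize(q['image'][140:220,210:300],(450,400),interpolation=2)
cv2.imwrite('pics/d4.png',cv2.resize(np.hstack([A,B])[:,:,::-1],(800,290)))
E
```

```text
(-1, 67, 38) -> [0.4131 0.1259 0.038 ] [0.037, 0.001, 0.392, -0.002, 0.001, -0.006]
0.49 [254.9, 194.7] 108
```

View pics/d4.png

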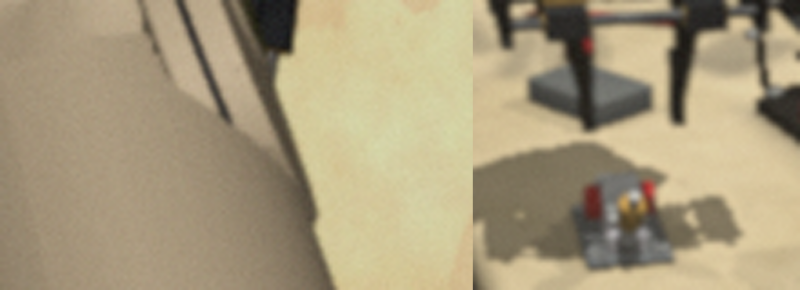

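Request:
play_rows(motion=[[0.037, 0, 0.15, 0, 0, 0, 60], [0.037, 0, 0.3, 0, 0, 0, 60], [0.037, 0, 0.385, 0, 0, 0, 60], [0.037, 0, 0.385, 0, 0, 0, 60], [0.037, 0, 0.385, 0, 0, 0, 60]])

```text
time: 6.55
ee_pos: [0.4155, 0.1274, 0.0421]
eef_rot: [0.743, 0.669, 0.001, 0.0]
ft_force: [0.2, -0.5, 0.5]
width: 0.0526
```

```bash
python3 - <<'E'
from h import *
print(r.read_state()['ft_force']);rows([(-1,67,38)])
E
```

```text
[ 0.20863448 -0.49505739  0.50781868]
(-1, 67, 38) -> [0.4131 0.1259 0.038 ] [-0.009, -0.011, 0.021, 0.001, -0.001, -0.005]
```

Request:
play_rows(motion=[[0, 0, 0, 0, 0, 0, 0], [0, 0, 0, 0, 0, 0, 0], [0, 0, 0, 0, 0, 0, 0], [0, 0, 0, 0, 0, 0, 0]], squeeze=12)

```text
time: 7.05
ee_pos: [0.4144, 0.1268, 0.041]
eef_rot: [0.743, 0.669, -0.0, -0.0]
ft_force: [-11.1, 1.0, 4.0]
width: 0.0203
```

```bash
python3 - <<'E'
from h import *
rows([(-1,67,38),(-1,60,43),(-1,52.6,47),(-1,44.2,49),(-1,36,50)])
E
```

```text
(-1, 67, 38) -> [0.4131 0.1259 0.038 ] [-0.005, -0.006, 0.015, -0.0, -0.0, -0.005]
(-1, 60, 43) -> [0.4138 0.1329 0.043 ] [0.03, -0.007, -0.01, -0.0, -0.0, -0.005]
(-1, 52.6, 47) -> [0.4145 0.1402 0.047 ] [0.067, -0.007, -0.03, -0.0, -0.0, -0.005]
(-1, 44.2, 49) -> [0.4153 0.1486 0.049 ] [0.109, -0.007, -0.04, -0.0, -0.0, -0.005]
(-1, 36, 50) -> [0.4161 0.1568 0.05  ] [0.15, -0.008, -0.045, -0.0, -0.0, -0.005]
```

Request:
play_rows(motion=[[0, -0.01, 0, 0, 0, 0, 0], [0.03, -0.012, -0.025, 0, 0, 0, 0], [0.067, -0.012, -0.045, 0, 0, 0, 0], [0.109, -0.012, -0.055, 0, 0, 0, 0], [0.15, -0.012, -0.06, 0, 0, 0, 0]], squeeze=12)

```text
time: 7.68
ee_pos: [0.4159, 0.1569, 0.0534]
eef_rot: [0.743, 0.669, 0.0, 0.0]
ft_force: [3.2, -4.5, 0.7]
width: 0.0177
```

```bash
python3 - <<'E'
from h import *
q=snap('side')
cv2.imwrite('pics/d5.png',cv2.resize(q['image'][150:215,220:290],None,fx=7,fy=7,interpolation=2)[:,:,::-1])
rows([(-1,36,52)])
E
```

```text
(-1, 36, 52) -> [0.4161 0.1568 0.052 ] [-0.007, 0.001, 0.008, 0.001, -0.0, -0.005]
```

View pics/d5.png

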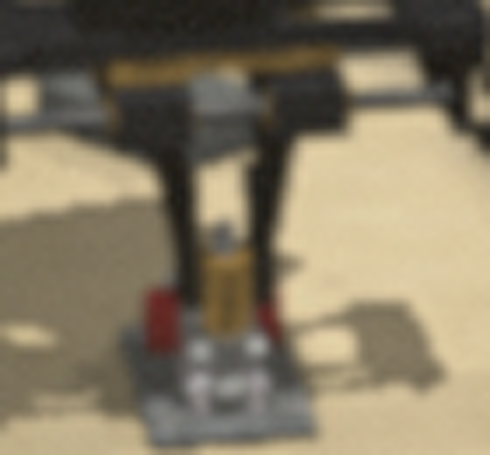

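The fingers hold the nut and the bolt stands nearly upright. I'll press it on to its stop.

Request:
play_rows(motion=[[0.02, 0, 0, 0, 0, 0, 0], [0.035, 0, 0, 0, 0, 0, 0], [0.035, 0, 0, 0, 0, 0, 0]])

```text
time: 8.1
ee_pos: [0.4165, 0.1628, 0.0532]
eef_rot: [0.743, 0.669, -0.0, 0.0]
ft_force: [2.5, -8.0, 6.7]
width: 0.0181
```

Request:
play_rows(motion=[[0.02, 0, 0, 0, 0, 0, 60], [0.02, 0, 0, 0, 0, 0, 60], [0.02, 0, -0.15, 0, 0, 0, 60], [-0.02, 0, -0.4, 0, 0, 0, 60], [-0.25, 0, -0.5, 0, 0, 0, 0]])

```text
time: 8.72
ee_pos: [0.4116, 0.116, 0.1553]
eef_rot: [0.742, 0.671, 0.002, 0.0]
ft_force: [1.0, 0.3, -1.3]
width: 0.0467
```

```bash
python3 - <<'E'
from h import *
q=snap('side')
cv2.imwrite('pics/d6.png',cv2.resize(q['image'][150:215,220:290],None,fx=7,fy=7,interpolation=2)[:,:,::-1])
for b in (0,.1,.2): print(b,proj(q,[W(0,.036+d*np.sin(b),.016+d*np.cos(b)) for d in(0,.07)]).round(1).tolist())
rows([(-1,85,110),(-1,85,57),(-1,60,57),(-1,56,57),(-1,54,57)])
E
```

```text
0 [[252.1, 205.4], [251.3, 180.6]]
0.1 [[252.1, 205.4], [251.7, 181.7]]
0.2 [[252.1, 205.4], [252.1, 183.1]]
(-1, 85, 110) -> [0.4114 0.108  0.11  ] [-0.006, -0.002, 0.232, 0.002, -0.001, -0.007]
(-1, 85, 57) -> [0.4114 0.108  0.057 ] [-0.006, -0.002, 0.497, 0.002, -0.001, -0.007]
(-1, 60, 57) -> [0.4138 0.1329 0.057 ] [0.119, -0.004, 0.497, 0.002, -0.001, -0.007]
(-1, 56, 57) -> [0.4141 0.1369 0.057 ] [0.139, -0.004, 0.497, 0.002, -0.001, -0.007]
(-1, 54, 57) -> [0.4143 0.1388 0.057 ] [0.149, -0.004, 0.497, 0.002, -0.001, -0.007]
```

View pics/d6.png

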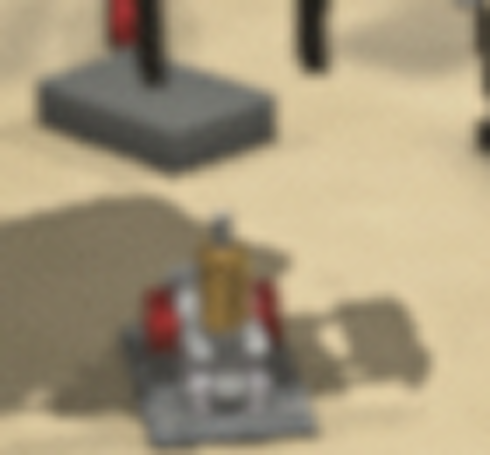

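Request:
play_rows(motion=[[-0.01, 0, 0, 0, 0, 0, 0], [-0.01, 0, 0.2, 0, 0, 0, 0], [-0.01, 0, 0.4, 0, 0, 0, 0], [-0.01, 0, 0.48, 0, 0, 0, 0], [-0.01, 0, 0.48, 0, 0, 0, 0]])

```text
time: 9.4
ee_pos: [0.4091, 0.1123, 0.0552]
eef_rot: [0.743, 0.67, -0.002, -0.0]
ft_force: [-0.1, -0.1, -1.0]
width: 0.0019
```

```bash
python3 - <<'E'
from h import *
rows([(-1,60,60),(-1,56,60),(-1,54,60)])
E
```

```text
(-1, 60, 60) -> [0.4138 0.1329 0.06  ] [0.105, 0.012, -0.024, -0.002, 0.002, -0.005]
(-1, 56, 60) -> [0.4141 0.1369 0.06  ] [0.125, 0.012, -0.024, -0.002, 0.002, -0.005]
(-1, 54, 60) -> [0.4143 0.1388 0.06  ] [0.135, 0.012, -0.024, -0.002, 0.002, -0.005]
```

Request:
play_rows(motion=[[0.05, 0.012, -0.024, 0, 0, 0, 0], [0.1, 0.012, -0.024, 0, 0, 0, 0], [0.125, 0.012, -0.024, 0, 0, 0, 0], [0.14, 0.012, -0.024, 0, 0, 0, 0], [0.14, 0.012, -0.024, 0, 0, 0, 0]])

```text
time: 10.02
ee_pos: [0.4159, 0.1392, 0.0618]
eef_rot: [0.743, 0.669, -0.0, 0.0]
ft_force: [-0.7, -2.6, 1.1]
width: 0.0001
```

Request:
play_rows(motion=[[0.01, 0, 0, 0, 0, 0, 0], [0.015, 0, 0, 0, 0, 0, 0], [0.015, 0, 0, 0, 0, 0, 0]])

```text
time: 10.4
ee_pos: [0.4159, 0.14, 0.0616]
eef_rot: [0.744, 0.668, -0.002, 0.001]
ft_force: [-2.9, -12.9, 9.2]
width: 0.0001
```

The push stalled at 13 N, so the bolt is on its stop. I'll back off and check.

Request:
play_rows(motion=[[-0.15, 0, 0, 0, 0, 0, 0], [-0.3, 0, -0.2, 0, 0, 0, 0], [-0.5, 0, -0.6, 0, 0, 0, 0], [-0.7, 0, -0.7, 0, 0, 0, 0], [-0.7, 0, -0.7, 0, 0, 0, 0]])

```text
time: 11.02
ee_pos: [0.403, 0.0013, 0.2045]
eef_rot: [0.745, 0.668, 0.003, 0.0]
ft_force: [-0.3, 0.6, -0.9]
width: 0.0007
```

```bash
python3 - <<'E'
from h import *
p=snap('top');q=snap('side')
A=cv2.resize(q['image'][150:215,220:290],(400,371),interpolation=2);B=cv2.resize(q['image'][210:290,270:356],(400,371),interpolation=2)
C=cv2.resize(p['image'][195:275,110:282],(800,372),interpolation=2)
cv2.imwrite('pics/d7.png',cv2.resize(np.vstack([np.hstack([A,B]),C])[:,:,::-1],(640,594)))
print(r.read_state()['ee_pos'],[(d['p'],d['xy']) for d in eyes.regions_of(p,'bolt')+eyes.regions_of(p,'cap')])
print([(b,proj(p,[W(0,.036+d*np.sin(b),.016+d*np.cos(b)) for d in(.07,)]).round(1).tolist()) for b in(0,.1)])
E
```

```text
[0.40187687 0.00353899 0.20200863] [(0.6, [176.2, 230.3])]
[(0, [[190.7, 230.8]]), (0.1, [[194.6, 231.3]])]
```

View pics/d7.png

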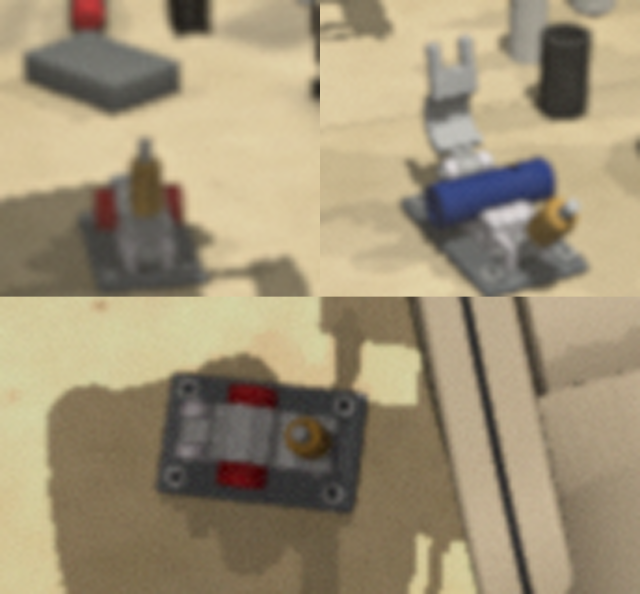

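The bolt tip sits at about 191.2 px in the top view, against 190.7 predicted for fully upright. The cap is closed, the slug is in place, and the blue clamp's cap is still open.

```bash
python3 -c "
from h import *
print(job.close_job())"
```

```text
the job is handed in; nothing more can be done
None
```

The red slug is clamped and I handed the job in at about 11 s of the 37 s allowed. I pushed the cap down with shut fingers, gripped the nut and carried the bolt up into the slot, then pressed the nut from the right to seat it.

- **Cap:** pressing down stalled with the fingertip at 38.5 mm and about 16 N upward. That matches the closed fork top at 37 mm, and the pictures show the cap down.
- **Bolt:** the last push stalled at 13 N. In the top picture the tip is at about column 191.2, against 190.7 predicted for fully upright (0.1 rad of lean would give 194.6).
- **Red slug:** it still lies in its saddle in the last picture, showing evenly on both sides of the cap.
- **Blue clamp:** its cap is still open.
- **Robot:** it was clear of everything at hand-in. The largest wrist force I read was about 19 N, in the cap press.

In the last top picture the network found the cap but not the bolt, so the upright reading there is my own. While I was gripping the nut, the fingers moved about 6 mm further than the bolt could; I took this as slipping on the nut, so I added the separate push.

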